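Cull the chipped electrode head and snap a sound one onto the cell

TASK

One of the three white electrode heads in the steel tray has a piece broken off its round disc: first lift that one out and lay it in the grey discard dish, and let go of it. Then press one of the two sound heads onto the open glass cell until the resistance suddenly drops and it snaps in under both spring clips, and keep pressing it down on the rim with about 10 N: the program finishes while still holding and pressing it there. Leave the other sound head in the tray and everything else where it is.

Things in the scene. Friction and masses are not known exactly. Their poses are not given: they have to be found in the camera images.
- lid_a: sound white electrode head (lid), one of two alike: spigot 41 mm wide, 12 mm high (lowest 8 mm taper to 32 mm); on it a full round disc 64 mm wide, 8 mm thick; on that a round grip boss 24 mm wide, 36 mm high. About 130 g. Origin: centre of the spigot's underside, z up the boss. Stands on its spigot in the tray; may be turned any way about z.
- lid_b: sound white electrode head (lid), one of two alike: spigot 41 mm wide, 12 mm high (lowest 8 mm taper to 32 mm); on it a full round disc 64 mm wide, 8 mm thick; on that a round grip boss 24 mm wide, 36 mm high. About 130 g. Origin: centre of the spigot's underside, z up the boss. Stands on its spigot in the tray; may be turned any way about z.
- lid_chipped: the faulty head: like the sound ones, but a piece of the disc is missing along a straight break on its own +x side, 22 mm from the axis, leaving a flat 47 mm long. Same origin, heights and boss.
- lid_a_disc (a point): centre of the underside of lid_a's disc, 12 mm above its origin.
- lid_b_disc (a point): centre of the underside of lid_b's disc, 12 mm above its origin.
- tray: flat fixed steel tray, 110 mm (x) by 300 mm (y), rim 14 mm high, floor 3 mm thick; origin at the centre of its underside. The three heads stand in it in a row along its y, about 95 mm apart, in any order, with a small steel collar between two of them.
- dish: fixed grey square open discard dish, 130 mm by 130 mm outside, 34 mm high, walls and floor 4 mm thick, empty; origin at the centre of its underside.
- cell: fixed open glass cell in a cork ring (100 mm across, 22 mm high), standing on either of the two places of the steel stirrer plate, with two sprung steel clips at its mouth, on its own +y and -y sides. Origin at the centre of the cork ring's underside, z up.
- cell_seat (a point): centre of the cell's mouth at the height of its flat rim (62 mm wide), 85 mm above the cell's origin; axes as the cell's. The bore is 46 mm wide, deeper than the spigot. A head is home when its disc's underside lies on this rim. Above the disc the cell's +x and -x sides are free: close fingers along the cell's x.
- clip_l (a joint): how far the clip on the cell's +y side is pushed outward, m: 0 at rest and with a head home, 0.0045 as a disc passes; springs back. 16 mm wide; nose tip 27.5 mm from the axis, 10 to 12 mm above the rim, sloping out and up to 34 mm from the axis at 22.5 mm above the rim; back at 38.5 mm.
- clip_r (a joint): the same for the clip on the cell's -y side. A head let down meets both slopes with its disc edge 15 to 18 mm above home; the resistance climbs to 10 to 20 N, drops suddenly to 2 to 6 N at 6 to 10 mm above home as the disc pushes past the noses, and ends at 2 mm above home as they spring in over it; then the rim stops it.
- stirrer: fixed steel stirrer plate 200 mm (x) by 350 mm (y), 35 mm high, with two places at y +85 and -85 mm, for the cell and a flask; origin at the centre of its underside.
- flask: bystander: fixed round glass flask 112 mm across with black stoppers, 145 mm high, in a cork ring on the other place of the stirrer; origin at the centre of the ring's underside.
- stirbar: bystander: loose white bar 38 x 9 x 9 mm lying on the stirrer plate near its front edge, origin under its centre.
- corkring: bystander: loose spare cork ring, 60 mm across, 20 mm high, on the table, origin under its centre.
- vial: bystander: small loose amber vial, 24 mm across, 48 mm high, standing beside the dish, origin under its centre.
- washbottle: bystander: loose white wash bottle, 68 mm across, 190 mm high with its spout, origin under its centre.
- spatula: bystander: loose steel spatula about 190 mm long lying on the table.
- collar: bystander: loose steel collar, 19 mm across, 9 mm high, lying in the tray between two of the heads' places, origin under its centre.
Not all that is in view belongs to the job. What is shaped like the lid_chipped but black is not meant.

How it is judged (in metres and radians):
On the way, in this order (a step that is already met when the one before it is completed fails the run):
1. the chipped head lies released in the discard dish (x of lid_chipped in the frame of dish between -0.058 and 0.058 m and y of lid_chipped in the frame of dish between -0.058 and 0.058 m and z of lid_chipped in the frame of dish below 0.07 m and contact force between the fingers and lid_chipped below 0.1 N and linear speed of lid_chipped below 0.03 m/s), for 0.2 s.
2. a sound head is snapped home on the cell's rim under both clips (((z of lid_a_disc in the frame of cell_seat between -0.003 and 0.003 m and horizontal distance between lid_a_disc and cell_seat below 0.004 m and angle between lid_a's own z axis and vertical below 0.06 rad) or (z of lid_b_disc in the frame of cell_seat between -0.003 and 0.003 m and horizontal distance between lid_b_disc and cell_seat below 0.004 m and angle between lid_b's own z axis and vertical below 0.06 rad))), for 0.2 s.
At the end, for the whole second after the job is handed in: Chipped head in the dish (within 58 mm of its centre each way), at rest, untouched. One sound head home on the cell: within 3 mm in height, 4 mm sideways, 0.06 rad; clips back (<1.5 mm); fingers on it, pressing on the cell with over 5 N to the end. Other sound head within 30 mm of its start (all of step 1 and value of joint each of clip_l, clip_r below 0.0015 m and ((z of lid_a_disc in the frame of cell_seat between -0.003 and 0.003 m and horizontal distance between lid_a_disc and cell_seat below 0.004 m and angle between lid_a's own z axis and vertical below 0.06 rad and contact force between lid_a and cell above 5 N and contact force between the fingers and lid_a above 4 N and linear speed of lid_a below 0.02 m/s and distance of lid_b from where it was at the start of the episode below 0.03 m and angle between lid_b's own z axis and vertical below 0.2 rad) or (z of lid_b_disc in the frame of cell_seat between -0.003 and 0.003 m and horizontal distance between lid_b_disc and cell_seat below 0.004 m and angle between lid_b's own z axis and vertical below 0.06 rad and contact force between lid_b and cell above 5 N and contact force between the fingers and lid_b above 4 N and linear speed of lid_b below 0.02 m/s and distance of lid_a from where it was at the start of the episode below 0.03 m and angle between lid_a's own z axis and vertical below 0.2 rad))); the arm keeps its last pose, push and grip.
It fails at once if a loose bystander is moved by more than 30 mm (distance of any of stirbar, corkring, vial, washbottle, spatula, collar from where it was at the start of the episode above 0.03 m).
It also fails if it takes over 58 s, if anything falls off the work surface, if the arm or the gripper's body presses on something with over 40 N, if the wrist force passes 120 N, or if a joint passes its speed limit or range.

ROBOT

A 6-joint arm with a two-finger parallel gripper is mounted at the origin on the work surface. World frame = base frame: x ahead of the robot, y to its left, z up, the work surface at z = 0. Lengths are in mm, angles in rad, forces in N, time in s.
With the tool pointing down it reaches from about 300 to 875 mm from the base axis. Payload 6.4 kg.
Tool frame: the origin (TCP) lies at the very end of the fingers, on their centre line; the grasp point (between the pads) lies 19 mm behind it; z points along the fingers, y is the direction in which the jaws open and shut (so a half turn about z gives the same grasp; the last joint's range is limited). The gripper opens to 85 mm and grips with 20 to 120 N. Pads are 22 mm wide; open, the fingers measure 114 mm over their backs; the gripper's body (76 mm by 85 mm) begins 54 mm behind the grasp point. The pads swing forward as they close: fully open they stand 13 mm farther back than shut.
Start: joints at [-1.359, 0.181, 1.607, -0, 1.354, -0.206], TCP at [233.324, -525.548, 231.288] pointing down, gripper open.
Joint ranges: [-2.99, 2.99], [-0.89, 2.07], [0.3, 2.58], [-1.14, 4.28], [0, 2.63], [-3.12, 3.12]. Speed limits (rad/s): [2.57, 2.57, 3.01, 3.14, 3.14, 3.14].

INTERFACE

Orientations are given as a unit quaternion [x, y, z, w].
In Python, from workcell import monitor, capture, job, spot_in, tip_of gives the robot as it stands.
- The arm moves only by the tool step_arm, never from a script. Its argument "increments" is a list that holds one entry, the list of rows, each a list of 7 numbers: the turn, a rotation vector about the tool's x, y, z in degrees, then the shift along the tool's x, y, z in mm, then the opening, from 0 (shut) to 1 (fully open). A call has 1 to 10 rows; each row is the pose to reach, as a shift and turn from the pose measured when the call began, along the tool's axes at that moment; what a row does not reach only later rows make up. A row lasts 1/12 s, in which the tool goes at most 41.7 mm and 7.16 degrees, less where a joint would pass 70% of its speed; a pose out of reach is approached as far as the arm can. A call with a gripper value outside its range is refused whole. The fingers move at their own pace and stop on an object; the grip force is fixed at half the most. Time passes only in rows, so rows that repeat a pose let the fingers close. It gives the time, the measured TCP pose, the force and the opening at its end, in the units of the state.
- monitor.get_obs(): the state, without advancing time (a new reading comes with each control period).
- capture(name): name is "scene" or "top" or "wrist"; returns a dict with "image" (420x560x3 uint8, red, green, blue), "fovy" (degrees; the focal length in pixels is half the picture's height over the tangent of half this angle, whatever the lens; pixels are square), "cx", "cy" (the principal point, pixels), "k1" (the pictures are not rectified: a ray, as slopes to the right and down, at radius r is drawn at 1 + k1 r^2 times it, then the intrinsics apply), "eye" and "attitude" of the camera in the world. Camera axes: x right, y down, z forward; pixel columns grow to the right and rows downward; lengths in mm; the calibration is good to about 2 mm. A picture is of the moment at which its call begins. There is no depth.
- job.close_job(): hands the job in, once; it reports no verdict.
Trained networks look in a picture, given as the dict that the camera call returned (one of the last four; its "shot" number tells which), for a name from the list of things; names that differ only in an ending like _2 or _b are one class to them, and where a whole thing is asked for, a point or a joint stands for the part that bears it (a point fixed in the world has none). Each returns a list of dicts, best first, with "conf" (0 to 1); they miss things now and then, are a little off and sometimes report something else, mostly with a low value. They report only what shows in the picture. A call takes as long as a camera call. They do not tell look-alikes from the thing itself.
- spot_in(name, picture): "at" ([x, y, z] in mm, in world coordinates, good to about 4 mm: the middle of the surface that is visible of it).
- tip_of(name, picture): "at" ([x, y, z] in mm, in world coordinates, good to about 4 mm: a listed point, or the origin of a listed thing).
The state is a dict: "time_s": time; "joint_positions": joint angles; "qvel": joint speeds; "effort": joint torques, N m; "tcp_pos": TCP position; "orientation": TCP orientation; "contact_force": force on the tool from outside, world axes, zero at the start; "ft_torque": the same for the moment, N m; "grip_width": opening from 0.0 (shut) to 1.0 (fully open).
Only numpy, scipy, OpenCV 4.12 (cv2) and the standard library are available. Lean on these libraries where they do the work, as an engineer would, in place of code of your own. Each camera call takes 0.05 s, during which the arm holds its last target. There are 200 camera calls.

## Working session

There is one attempt and no reset: what is moved stays moved. The work goes in short steps, Python scripts to look and compute and a tool call to move; the robot and the scene stay as the last step left them, time stands still between calls to the robot, and variables do not carry over. Pictures are saved under pics/ and viewed, about 8 in all and at most 12, crops included, and the job is handed in when it is done.

Besides the shell and the picture viewer there is one more tool, called after "Request:" as name(argument=value, ...) on one line, values as JSON. step_arm: Moves the arm, as the interface text tells. Its arguments: {"type":"object","properties":{"increments":{"type":"array"}},"required":["increments"]}

```bash
mkdir -p pics; ls
cat > h.py <<'E'
import numpy as np, cv2
from scipy.spatial.transform import Rotation as R
from workcell import monitor, capture, job, spot_in, tip_of
def K(p):
    h=p["image"].shape[0]; return h/2/np.tan(np.radians(p["fovy"])/2)
def rot(p):
    a=np.array(p["attitude"],float)
    return a if a.shape==(3,3) else R.from_quat(a).as_matrix()
def ray(p,u,v):
    f=K(p); d=np.array([(u-p["cx"])/f,(v-p["cy"])/f]); s=d.copy()
    for _ in range(30): s=d/(1+p["k1"]*(s@s))
    return rot(p)@np.array([s[0],s[1],1.])
def onz(p,u,v,z):
    r=ray(p,u,v); e=np.array(p["eye"]); return e+r*(z-e[2])/r[2]
def proj(p,X):
    c=rot(p).T@(np.array(X,float)-np.array(p["eye"])); s=c[:2]/c[2]; s=s*(1+p["k1"]*(s@s))
    return s*K(p)+[p["cx"],p["cy"]]
def save(p,n,crop=None,sc=1):
    im=p["image"][...,::-1]
    if crop: im=im[crop[1]:crop[3],crop[0]:crop[2]]
    cv2.imwrite("pics/"+n,cv2.resize(im,None,fx=sc,fy=sc,interpolation=cv2.INTER_CUBIC))
def st():
    o=monitor.get_obs(); return {k:np.round(o[k],3).tolist() for k in("time_s","tcp_pos","orientation","contact_force","grip_width","joint_positions")}
E
python3 - <<'E'
from h import *
print(st())
for c in("scene","top"):
    p=capture(c); save(p,c+"1.png"); print(c,p["eye"],p["attitude"],p["fovy"],p["k1"])
    for n in("lid_a","lid_chipped","tray","dish","cell","cell_seat","flask","collar","vial","washbottle","corkring","stirrer","spatula","stirbar"):
        for r in tip_of(n,p)[:4]: print(n,np.round(r["at"]),round(r["conf"],2),np.round(proj(p,r["at"])))
E
```

```text
pics
{'time_s': 0.0, 'tcp_pos': [233.182, -524.993, 230.385], 'orientation': [0.978, 0.207, -0.0, -0.001], 'contact_force': [0.003, 0.141, -0.156], 'grip_width': 0.999, 'joint_positions': [-1.359, 0.182, 1.608, -0.0, 1.354, -0.206]}
scene [1248.62193602  -97.0345477   831.31460836] [ 0.68823883  0.61867688 -0.25555322 -0.27974772] 50.84414347659896 -0.07006081179382342
lid_a [ 476. -286.    2.] 0.57 [173. 224.]
lid_a [492. -99.   4.] 0.55 [247. 222.]
lid_chipped [344. -85.  -1.] 0.84 [249. 184.]
lid_chipped [ 487. -192.    3.] 0.72 [210. 224.]
lid_chipped [ 349. -218.   -3.] 0.62 [201. 189.]
tray [ 487. -188.    1.] 0.59 [212. 224.]
tray [511. 219. 117.] 0.48 [379. 185.]
dish [491. -95.  14.] 0.59 [248. 219.]
dish [ 667. -178.    4.] 0.56 [217. 282.]
cell [510. 223.  37.] 0.79 [375. 208.]
cell [ 555. -442.   -2.] 0.47 [107. 254.]
cell_seat [508. 220. 116.] 0.93 [379. 185.]
flask [494. 393.  34.] 0.86 [437. 199.]
flask [508. 218. 117.] 0.36 [378. 184.]
flask [ 324. -426.   -1.] 0.28 [126. 188.]
collar [ 516. -144.    1.] 0.62 [230. 231.]
collar [497. 305.   1.] 0.31 [402. 212.]
vial [
[... 772 characters left out ...]
0.55 [320. 218.]
tray [ 481. -188.    1.] 0.76 [319. 219.]
dish [ 472. -287.   15.] 0.74 [351. 222.]
dish [ 664. -177.    4.] 0.67 [317. 162.]
cell [515. 217.  34.] 0.55 [191. 205.]
cell_seat [513. 220. 118.] 0.86 [184. 204.]
flask [494. 387.  36.] 0.68 [135. 210.]
collar [ 518. -141.    5.] 0.42 [305. 207.]
vial [692. -80.   4.] 0.52 [287. 152.]
washbottle [ 551. -444.   -1.] 0.89 [400. 199.]
washbottle [511. 218.  36.] 0.65 [190. 206.]
corkring [700. 149.  -2.] 0.52 [215. 149.]
corkring [418. 284.  34.] 0.23 [168. 236.]
stirrer [499. 303.  -1.] 0.7 [165. 210.]
spatula [ 323. -422.    2.] 0.64 [393. 271.]
spatula [ 474. -285.   15.] 0.44 [350. 222.]
stirbar [417. 285.  35.] 0.58 [167. 236.]
```

View pics/scene1.png

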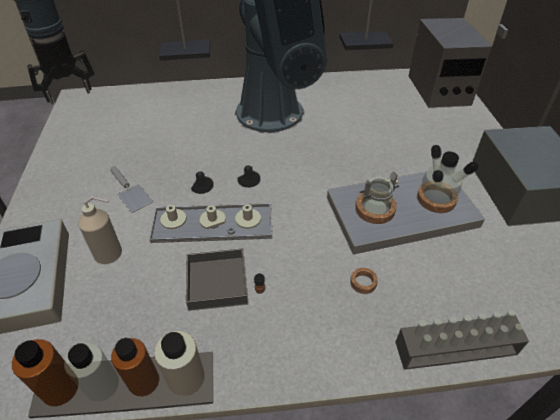

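Run:
```python
import cv2
a=cv2.imread("pics/top1.png")
cv2.imwrite("pics/top1c.png",cv2.resize(a[120:300,110:430],None,fx=2.5,fy=2.5,interpolation=cv2.INTER_CUBIC))
```

```text
(no output)
```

View pics/top1c.png

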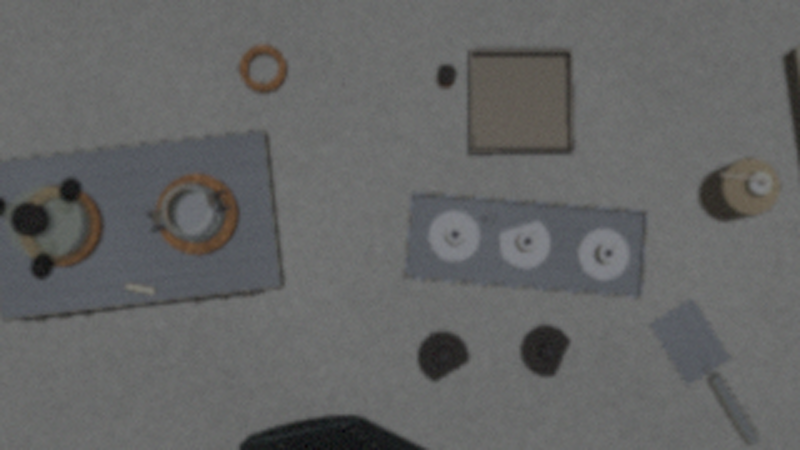

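The scene shows the three white heads in the tray at scene px (172,218), (211,216) and (248,217). The black look-alikes are at (203,183) and (249,176) and are not meant. The collar is at (230,231), the dish at (217,280) and the cell at (379,195), with the flask beyond it. In the top crop the middle white head, at (525,240), seems to have a flat on its far side. I'll confirm that from close by with the wrist camera.

```bash
cat >> h.py <<'E'
def goal(x,y,z,yaw,quiet=False):
    o=monitor.get_obs(); R0=R.from_quat(o["orientation"]); a=np.radians(yaw)
    R1=R.from_matrix(np.array([[np.cos(a),np.sin(a),0],[np.sin(a),-np.cos(a),0],[0,0,-1]]))
    rv=np.degrees((R0.inv()*R1).as_rotvec()); d=R0.inv().apply(np.array([x,y,z])-o["tcp_pos"])
    print("goal",np.round(rv,1).tolist(),np.round(d,1).tolist())
E
python3 -c "
from h import *
goal(480,-190,230,85)"
```

```text
goal [-0.0, 0.0, -61.1] [361.6, -206.6, 1.3]
```

Request:
step_arm(increments=[[[0,0,-61,362,-207,0,1],[0,0,-61,362,-207,0,1],[0,0,-61,362,-207,0,1],[0,0,-61,362,-207,0,1],[0,0,-61,362,-207,0,1],[0,0,-61,362,-207,0,1],[0,0,-61,362,-207,0,1],[0,0,-61,362,-207,0,1],[0,0,-61,362,-207,0,1],[0,0,-61,362,-207,0,1]]])

```text
time_s: 2.33
tcp_pos: [480.9, -187.9, 231.6]
orientation: [0.736, 0.677, 0.0, 0.0]
contact_force: [1.1, -0.7, -0.5]
grip_width: 1.0
```

Request:
step_arm(increments=[[[0,0,0,0,0,0,1],[0,0,0,0,0,0,1]]])

```text
time_s: 2.5
tcp_pos: [482.0, -185.7, 231.7]
orientation: [0.735, 0.678, 0.0, 0.001]
contact_force: [0.0, 0.1, 0.5]
grip_width: 1.005
```

Run:
```python
from h import *
print(st())
p=capture("wrist"); save(p,"w1.png"); print(p["eye"],p["attitude"],p["fovy"],p["k1"])
for n in("lid_a","lid_chipped","collar","tray"):
    for r in tip_of(n,p)[:4]: print(n,np.round(r["at"]),round(r["conf"],2),np.round(proj(p,r["at"])))
for q in [(480,-190,230,85)]: goal(*q)
```

```text
{'time_s': 2.5, 'tcp_pos': [481.978, -185.718, 231.741], 'orientation': [0.735, 0.678, 0.0, 0.001], 'contact_force': [0.043, 0.081, 0.537], 'grip_width': 1.005, 'joint_positions': [-0.598, 0.048, 1.752, -0.0, 1.34, -0.518]}
[ 488.4151748  -106.78730563  373.96418154] [ 0.98681288 -0.03964951 -0.00636641  0.15680474] 66.03284521829508 -0.05809087380190335
lid_a [ 475. -284.    3.] 0.91 [284. 261.]
lid_a [492. -98.   6.] 0.7 [286. 105.]
lid_chipped [ 351. -215.   -2.] 0.76 [179. 216.]
lid_chipped [ 486. -191.    2.] 0.64 [286. 188.]
lid_chipped [340. -87.   0.] 0.58 [149. 108.]
collar [ 522. -143.    5.] 0.48 [316. 144.]
collar [ 662. -178.   -0.] 0.22 [436. 166.]
goal [0.0, 0.0, 0.0] [-0.8, -0.2, 1.6]
```

View pics/w1.png

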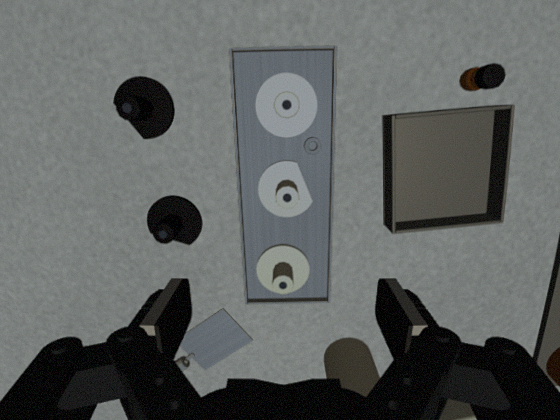

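The wrist view shows the break on the middle white head, a flat at px (307,185). The heads at (286,104) and (283,270) have full round discs. So the target is the middle one, with its boss top at (287,197). The two black ones at (143,107) and (174,220) are decoys. I'll crop in to check this and to measure the boss tops.

Run:
```python
from h import *
print(st()); p=capture("wrist"); save(p,"w2.png",(220,40,350,310),2.2)
a=np.array(p["attitude"])
for n in("lid_a","lid_chipped","dish"):
    for r in tip_of(n,p)[:3]: print(n,np.round(r["at"]),round(r["conf"],2))
g=p["image"].astype(int).min(2)
m=((g>150)&(np.indices(g.shape)[1]>240)&(np.indices(g.shape)[1]<330)&(np.indices(g.shape)[0]<310)).astype(np.uint8)
n,l,s,c=cv2.connectedComponentsWithStats(m)
for i in range(1,n):
    if s[i,4]>100: print(s[i],c[i].round(1))
for u,v in((286.5,104.5),(287,197.5),(283,285)): print(u,v,onz(p,u,v,59).round(1))
```

```text
{'time_s': 2.75, 'tcp_pos': [480.274, -189.243, 231.607], 'orientation': [0.737, 0.676, -0.0, 0.0], 'contact_force': [-0.338, 0.337, -0.354], 'grip_width': 1.0, 'joint_positions': [-0.605, 0.048, 1.753, -0.0, 1.34, -0.518]}
lid_a [494. -99.  11.] 0.94
lid_a [ 477. -284.    5.] 0.7
lid_chipped [ 351. -216.   -3.] 0.83
lid_chipped [ 484. -190.    4.] 0.81
dish [ 664. -179.   -0.] 0.76
286.5 104.5 [ 491.  -102.7   59. ]
287 197.5 [ 484.  -191.2   59. ]
283 285 [ 471.3 -289.7   59. ]
```

View pics/w2.png

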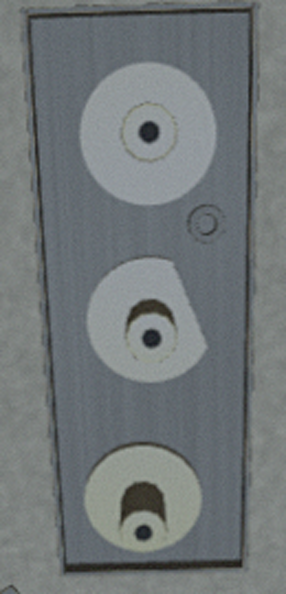

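The close crop shows a straight break on the middle head and intact discs on the other two. I'll descend on the middle one at about (485,-190).

Request:
step_arm(increments=[[[0,0,0,0,5,40,0.65],[0,0,0,0,5,80,0.65],[0,0,0,0,5,115,0.65],[0,0,0,0,5,150,0.65],[0,0,0,0,5,175,0.65],[0,0,0,0,5,190,0.65],[0,0,0,0,5,200,0.65],[0,0,0,0,5,200,0.65],[0,0,0,0,5,200,0.65]]])

```text
time_s: 3.7
tcp_pos: [485.7, -189.7, 31.9]
orientation: [0.737, 0.676, 0.0, 0.0]
contact_force: [0.2, -0.1, 0.7]
grip_width: 0.65
```

Run:
```python
from h import *
print(st()); p=capture("wrist"); save(p,"w3.png")
for n in("lid_chipped",):
    for r in tip_of(n,p)[:3]: print(n,np.round(r["at"]),round(r["conf"],2))
```

```text
{'time_s': 3.7, 'tcp_pos': [485.739, -189.739, 31.894], 'orientation': [0.737, 0.676, 0.0, 0.0], 'contact_force': [0.161, -0.074, 0.71], 'grip_width': 0.65, 'joint_positions': [-0.6, 0.34, 1.871, -0.0, 0.93, -0.513]}
lid_chipped [ 352. -217.    2.] 0.97
lid_chipped [ 484. -188.    4.] 0.68
```

View pics/w3.png

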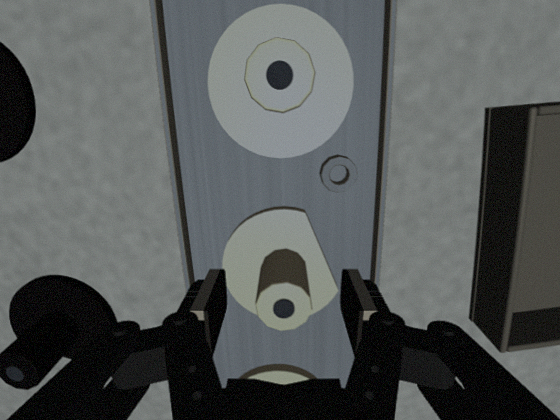

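The boss top at (283,308) is centred between the pads at (215,300) and (350,300). I'll close and lift.

Request:
step_arm(increments=[[[0,0,0,0,0,0,0],[0,0,0,0,0,0,0],[0,0,0,0,0,0,0],[0,0,0,0,0,0,0],[0,0,0,0,0,0,0],[0,0,0,0,0,0,0],[0,0,0,0,0,-20,0],[0,0,0,0,0,-50,0],[0,0,0,0,0,-80,0],[0,0,0,0,0,-80,0]]])

```text
time_s: 4.63
tcp_pos: [489.9, -192.2, 119.2]
orientation: [0.737, 0.676, 0.002, 0.007]
contact_force: [0.7, -0.8, 0.0]
grip_width: 0.257
```

Run:
```python
from h import *
print(st()); p=capture("wrist")
for n in("lid_chipped","dish","vial"):
    for r in tip_of(n,p)[:3]: print(n,np.round(r["at"]),round(r["conf"],2))
p=capture("top")
for r in tip_of("dish",p)[:2]: print(np.round(r["at"]),r["conf"])
for uv in((470,52),(570,52),(572,153),(468,153)): print(onz(p,110+uv[0]/2.5,120+uv[1]/2.5,34).round())
goal(664,-178,112,90)
```

```text
{'time_s': 4.633, 'tcp_pos': [489.932, -192.184, 119.231], 'orientation': [0.737, 0.676, 0.002, 0.007], 'contact_force': [0.748, -0.827, 0.047], 'grip_width': 0.257, 'joint_positions': [-0.6, 0.196, 1.834, 0.0, 1.097, -0.513]}
lid_chipped [ 487. -189.   89.] 0.93
lid_chipped [339. -89.   1.] 0.7
lid_chipped [ 351. -216.    2.] 0.69
dish [491. -97.   7.] 0.4
vial [690. -85.  -2.] 0.55
vial [ 485. -193.   -2.] 0.23
[ 661. -180.    5.] 0.7
[496. 385.  33.] 0.3
[ 725. -114.   34.]
[ 727. -240.   34.]
[ 599. -244.   34.]
[ 597. -114.   34.]
goal [0.0, 0.0, -5.0] [26.8, 177.0, -0.4]
```

Request:
step_arm(increments=[[[0,0,-5,6,40,-5,0],[0,0,-5,12,80,-5,0],[0,0,-5,18,115,-5,0],[0,0,-5,22,145,-5,0],[0,0,-5,26,165,-5,0],[0,0,-5,27,175,-5,0],[0,0,-5,27,175,-5,0],[0,0,-5,27,175,-5,0],[0,0,-5,27,175,-5,0]]])

```text
time_s: 5.68
tcp_pos: [660.7, -177.3, 115.1]
orientation: [0.707, 0.707, -0.001, -0.001]
contact_force: [-0.6, -0.7, -0.9]
grip_width: 0.257
```

Run:
```python
from h import *
print(st()); goal(662,-178,36,90)
```

```text
{'time_s': 5.683, 'tcp_pos': [660.659, -177.326, 115.074], 'orientation': [0.707, 0.707, -0.001, -0.001], 'contact_force': [-0.553, -0.67, -0.944], 'grip_width': 0.257, 'joint_positions': [-0.435, 0.529, 1.394, -0.0, 1.221, -0.435]}
goal [-0.1, -0.0, 0.0] [-0.7, 1.5, 79.1]
```

Request:
step_arm(increments=[[[0,0,0,0,1,25,0],[0,0,0,0,1,45,0],[0,0,0,0,1,62,0],[0,0,0,0,1,72,0],[0,0,0,0,1,77,0],[0,0,0,0,1,79,0],[0,0,0,0,1,80,0],[0,0,0,0,1,80,0]]])

```text
time_s: 6.35
tcp_pos: [662.1, -177.6, 36.2]
orientation: [0.707, 0.707, -0.0, -0.0]
contact_force: [0.7, -0.4, -0.7]
grip_width: 0.263
```

Request:
step_arm(increments=[[[0,0,0,0,0,0,0.6],[0,0,0,0,0,0,0.6],[0,0,0,0,0,0,0.6],[0,0,0,0,0,0,0.6],[0,0,0,0,0,-15,0.6],[0,0,0,0,0,-50,0.6],[0,0,0,0,0,-90,0.6],[0,0,0,0,0,-90,0.6]]])

```text
time_s: 7.02
tcp_pos: [667.2, -179.8, 137.0]
orientation: [0.707, 0.707, 0.002, 0.007]
contact_force: [2.0, -1.1, 2.8]
grip_width: 0.602
```

Run:
```python
from h import *
print(st()); p=capture("wrist")
for n in("lid_chipped","dish","vial"):
    for r in tip_of(n,p)[:3]: print(n,np.round(r["at"]),round(r["conf"],2))
save(p,"w4.png")
p=capture("top")
for n in("lid_chipped","cell","cell_seat"):
    for r in tip_of(n,p)[:3]: print(n,np.round(r["at"]),round(r["conf"],2))
goal(491,-99,130,85)
```

```text
{'time_s': 7.017, 'tcp_pos': [667.247, -179.787, 137.025], 'orientation': [0.707, 0.707, 0.002, 0.007], 'contact_force': [2.043, -1.093, 2.845], 'grip_width': 0.602, 'joint_positions': [-0.434, 0.509, 1.376, -0.0, 1.243, -0.435]}
lid_chipped [ 659. -175.    4.] 0.9
vial [493. -98.  19.] 0.73
vial [693. -88.  -0.] 0.59
lid_chipped [ 665. -178.    2.] 0.71
cell [ 475. -284.   14.] 0.48
cell_seat [512. 218. 119.] 0.97
goal [-0.2, -0.1, 5.0] [78.3, -170.3, -4.7]
```

View pics/w4.png

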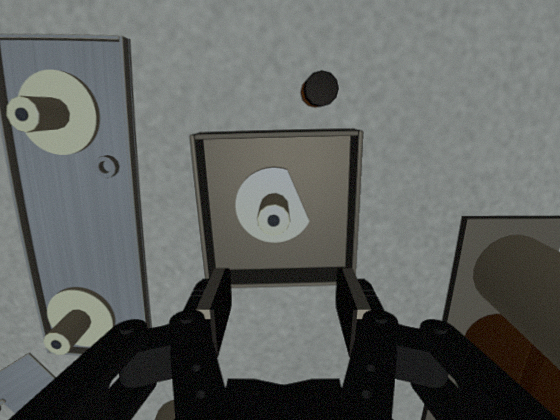

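The chipped head stands free in the dish at (273,205), tallying with the network's (659..665,-177). Next is the sound head at the tray's +y end.

Request:
step_arm(increments=[[[0,0,5,18,-40,-4,0.65],[0,0,5,36,-80,-4,0.65],[0,0,5,54,-115,-4,0.65],[0,0,5,68,-145,-4,0.65],[0,0,5,76,-163,-4,0.65],[0,0,5,79,-170,-4,0.65],[0,0,5,79,-170,-4,0.65],[0,0,5,79,-170,-4,0.65],[0,0,5,79,-170,-4,0.65]]])

```text
time_s: 8.17
tcp_pos: [492.7, -99.2, 129.6]
orientation: [0.737, 0.676, -0.001, -0.001]
contact_force: [-0.7, -0.2, -0.2]
grip_width: 0.65
```

Run:
```python
from h import *
print(st()); p=capture("wrist"); save(p,"w5.png")
for r in tip_of("lid_a",p)[:3]: print(np.round(r["at"]),round(r["conf"],2),proj(p,r["at"]).round())
goal(491.5,-98.5,29,85)
```

```text
{'time_s': 8.167, 'tcp_pos': [492.747, -99.199, 129.581], 'orientation': [0.737, 0.676, -0.001, -0.001], 'contact_force': [-0.675, -0.195, -0.196], 'grip_width': 0.65, 'joint_positions': [-0.435, 0.141, 1.875, -0.0, 1.127, -0.347]}
[ 475. -287.    6.] 0.92 [282. 382.]
[494. -97.   9.] 0.59 [285. 209.]
goal [-0.1, -0.0, -0.0] [0.4, -0.8, 100.3]
```

View pics/w5.png

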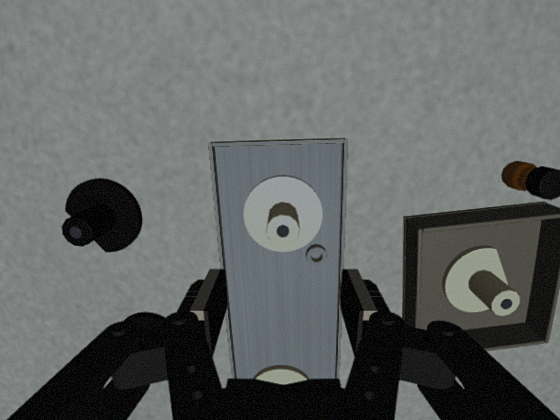

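Request:
step_arm(increments=[[[0,0,0,0,-1,35,0.65],[0,0,0,0,-1,65,0.65],[0,0,0,0,-1,85,0.65],[0,0,0,0,-1,97,0.65],[0,0,0,0,-1,101,0.65],[0,0,0,0,-1,101,0.65],[0,0,0,0,-1,101,0.65]]])

```text
time_s: 8.85
tcp_pos: [492.0, -99.3, 28.7]
orientation: [0.737, 0.675, -0.001, -0.001]
contact_force: [-0.2, -0.6, 0.4]
grip_width: 0.654
```

Run:
```python
from h import *
print(st()); p=capture("wrist"); save(p,"w6.png",(150,200,420,420),2.5)
for r in tip_of("lid_a",p)[:3]: print(np.round(r["at"]),round(r["conf"],2),proj(p,r["at"]).round())
g=p["image"]
import cv2
for h in ((492,-99,59),(492,-99,23)): print(h,proj(p,h).round())
```

```text
{'time_s': 8.85, 'tcp_pos': [491.961, -99.3, 28.696], 'orientation': [0.737, 0.675, -0.001, -0.001], 'contact_force': [-0.248, -0.601, 0.373], 'grip_width': 0.654, 'joint_positions': [-0.436, 0.312, 1.919, -0.0, 0.913, -0.348]}
[494. -96.   6.] 0.82 [286. 255.]
(492, -99, 59) [283. 317.]
(492, -99, 23) [283. 275.]
```

View pics/w6.png

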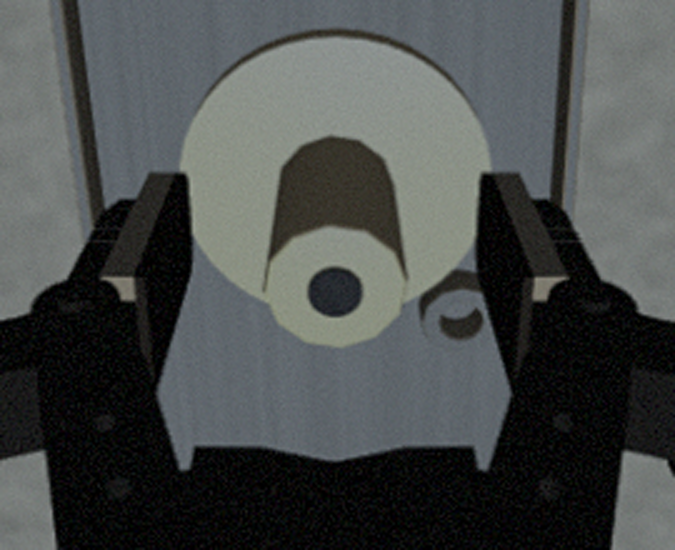

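The boss top is at crop (336,289), centred between the pads. The collar at (455,315) is well clear below. I'll close and lift.

Request:
step_arm(increments=[[[0,0,0,0,0,0,0],[0,0,0,0,0,0,0],[0,0,0,0,0,0,0],[0,0,0,0,0,0,0],[0,0,0,0,0,0,0],[0,0,0,0,0,0,0],[0,0,0,0,0,-30,0],[0,0,0,0,0,-70,0],[0,0,0,0,0,-110,0],[0,0,0,0,0,-150,0]]])

```text
time_s: 9.78
tcp_pos: [491.7, -99.0, 180.7]
orientation: [0.737, 0.675, -0.0, -0.001]
contact_force: [2.8, 0.2, -2.2]
grip_width: 0.259
```

Request:
step_arm(increments=[[[0,0,0,0,0,-40,0],[0,0,0,0,0,-60,0],[0,0,0,0,0,-60,0],[0,0,0,0,0,-60,0]]])

```text
time_s: 10.12
tcp_pos: [492.3, -99.2, 241.9]
orientation: [0.737, 0.676, 0.0, 0.001]
contact_force: [0.2, -0.0, -0.7]
grip_width: 0.258
```

Run:
```python
from h import *
print(st()); p=capture("wrist")
for r in tip_of("lid_a",p)[:3]: print(np.round(r["at"]),round(r["conf"],2),proj(p,r["at"]).round())
p=capture("top"); save(p,"t2.png",(150,170,230,240),7)
for r in tip_of("cell_seat",p)[:1]: print(np.round(r["at"],1),r["conf"])
p=capture("scene"); save(p,"s2.png",(340,160,420,230),7)
for r in tip_of("cell_seat",p)[:1]: print(np.round(r["at"],1),r["conf"])
a=cv2.imread("pics/t2.png");b=cv2.imread("pics/s2.png")
cv2.imwrite("pics/ts2.png",cv2.resize(np.hstack([a,b]),(800,350)))
goal(490,180,240,107)
```

```text
{'time_s': 10.117, 'tcp_pos': [492.291, -99.24, 241.874], 'orientation': [0.737, 0.676, 0.0, 0.001], 'contact_force': [0.219, -0.027, -0.723], 'grip_width': 0.258, 'joint_positions': [-0.436, 0.006, 1.775, -0.0, 1.36, -0.348]}
[494. -96. 219.] 0.58 [285. 256.]
[511.  220.9 121.2] 0.88
[509.2 217.3 117.8] 0.92
goal [-0.3, -0.1, -22.0] [277.6, -25.3, -0.5]
```

View pics/ts2.png

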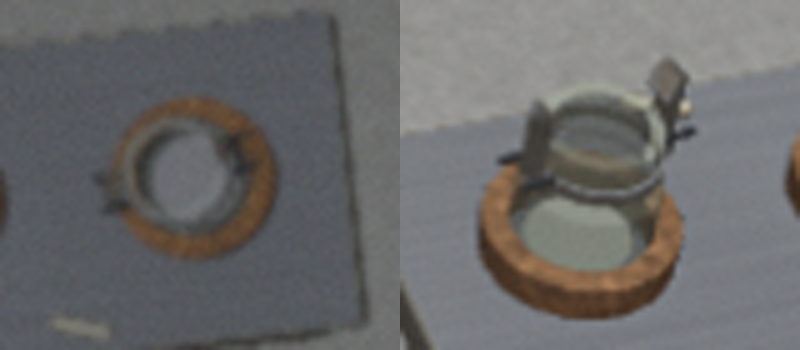

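Run:
```python
from h import *
goal(540,123,240,107)
```

```text
goal [-0.3, -0.1, -22.0] [225.2, 29.5, -0.9]
```

Request:
step_arm(increments=[[[0,0,-6,38,5,0,0],[0,0,-12,76,10,0,0],[0,0,-18,114,15,0,0],[0,0,-22,152,20,0,0],[0,0,-22,190,25,0,0],[0,0,-22,215,29,0,0],[0,0,-22,225,29,0,0],[0,0,-22,225,29,0,0],[0,0,-22,225,29,0,0]]])

```text
time_s: 11.17
tcp_pos: [539.0, 122.6, 238.2]
orientation: [0.595, 0.804, -0.001, -0.003]
contact_force: [-1.2, 0.1, -1.7]
grip_width: 0.259
```

Run:
```python
from h import *
print(st()); p=capture("wrist"); save(p,"w7.png")
import pickle; pickle.dump(p,open("w7.pkl","wb"))
for n in("cell_seat","lid_a_disc","lid_a"):
    for r in tip_of(n,p)[:2]: print(n,np.round(r["at"],1),round(r["conf"],2),proj(p,r["at"]).round())
```

```text
{'time_s': 11.167, 'tcp_pos': [538.959, 122.633, 238.247], 'orientation': [0.595, 0.804, -0.001, -0.003], 'contact_force': [-1.189, 0.117, -1.654], 'grip_width': 0.259, 'joint_positions': [0.008, 0.13, 1.651, 0.001, 1.367, -0.29]}
cell_seat [510.1 220.8 127.3] 0.72 [286.  81.]
cell_seat [498.7 301.2  -0.6] 0.36 [298.  13.]
lid_a_disc [705.6 149.5  -3.3] 0.35 [420. 202.]
lid_a [540.  123.4 217.5] 0.95 [286. 262.]
lid_a [ 471.2 -283.5    2.1] 0.6 [169. 413.]
```

View pics/w7.png

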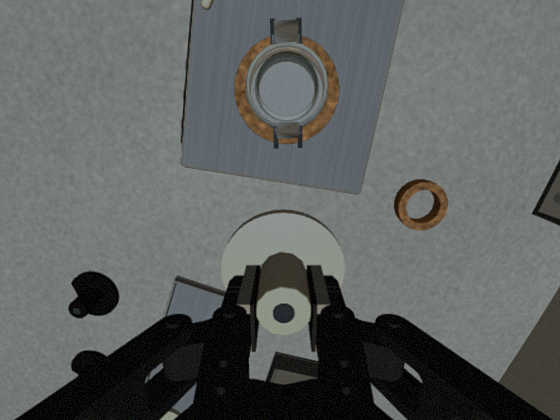

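The clips are at (286,30) and (289,134), nearly aligned with the tool's x. The head hangs straight in the grip. Now I'll fit the rim and disc circles in the same picture, so that most of the calibration error cancels.

```bash
cat > fit.py <<'E'
from h import *
from scipy.optimize import minimize
from scipy.ndimage import map_coordinates
def fit(p,c0,z,r,arc=(0,360),win=8,sign=None):
    g=cv2.GaussianBlur(cv2.cvtColor(p["image"],cv2.COLOR_RGB2GRAY).astype(float),(0,0),1.0)
    th=np.radians(np.linspace(*arc,120)); best=(-1,)
    def sc(c):
        v=[]
        for rr in(r-1.2,r+1.2):
            P=np.array([proj(p,(c[0]+rr*np.cos(t),c[1]+rr*np.sin(t),z)) for t in th])
            v.append(map_coordinates(g,[P[:,1],P[:,0]],order=1,mode="nearest"))
        d=v[0]-v[1]; return np.mean(d)*sign if sign else abs(np.mean(d))
    for dx in np.arange(-win,win+.1,2):
        for dy in np.arange(-win,win+.1,2):
            s=sc((c0[0]+dx,c0[1]+dy)); best=max(best,(s,c0[0]+dx,c0[1]+dy))
    m=minimize(lambda c:-sc(c),best[1:],method="Nelder-Mead",options=dict(xatol=.1,fatol=.01))
    return m.x.round(1),round(-m.fun,1)
def draw(im,p,c,z,r,col):
    for t in np.linspace(0,6.28,90):
        q=proj(p,(c[0]+r*np.cos(t),c[1]+r*np.sin(t),z)); cv2.circle(im,tuple((q*4).round().astype(int)),1,col,-1)
E
python3 - <<'E'
from fit import *
p=capture("wrist"); o=monitor.get_obs(); t=np.array(o["tcp_pos"]); print(st())
d,s=fit(p,t[:2],t[2]-25.7+20,32,(20,190),6,1); print("disc",d,s,"minus tcp",d-t[:2])
res={}
for r,z in((31,120),(23,120)):
    c,s=fit(p,(511,219),z,r); print("rim",r,c,s); res[r]=c
im=cv2.resize(p["image"][...,::-1],None,fx=4,fy=4)
draw(im,p,d,t[2]-5.7,32,(0,0,255)); draw(im,p,res[31],120,31,(0,255,0)); draw(im,p,res[23],120,23,(255,255,0))
cv2.imwrite("pics/o1.png",cv2.resize(im[0:1240,840:1440],None,fx=.48,fy=.48,interpolation=cv2.INTER_AREA))
for z in(142,132):
  a,b=onz(p,286,30,z),onz(p,289,133,z); v=a-b; print("clip yaw",np.degrees(np.arctan2(v[1],v[0])), (a+b)/2, np.hypot(*v[:2]))
E
```

```text
{'time_s': 11.417, 'tcp_pos': [539.473, 121.522, 239.129], 'orientation': [0.596, 0.803, -0.001, -0.002], 'contact_force': [-0.143, -0.713, -1.26], 'grip_width': 0.263, 'joint_positions': [0.006, 0.128, 1.651, 0.002, 1.367, -0.289]}
disc [538.8 122.6] 47.0 minus tcp [-0.67261829  1.07827164]
rim 31 [511.2 219.1] 24.0
rim 23 [511.  220.3] 22.2
clip yaw 108.80680049627098 [512.95000931 217.59769351 142.        ] 67.47780028706548
clip yaw 108.80680049627092 [512.76577238 218.46402291 132.        ] 70.29491466842366
```

View pics/o1.png

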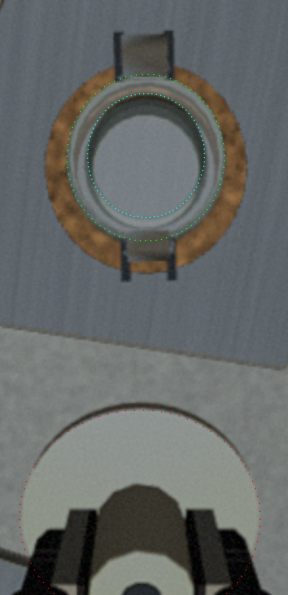

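The overlaid circles sit on the glass rim and on the disc edge, with the rim centre at about (511,219.5). The fitted disc centre minus the TCP is about (-0.7,+1.1). So the TCP target is (512,218.5) at yaw 108.5.

Run:
```python
from h import *
goal(512,218.5,190,108.5)
```

```text
goal [-0.2, -0.2, -1.6] [100.6, 2.1, 49.4]
```

Request:
step_arm(increments=[[[0,0,-2,30,1,0,0],[0,0,-2,60,1,0,0],[0,0,-2,85,2,10,0],[0,0,-2,97,2,20,0],[0,0,-2,100,2,35,0],[0,0,-2,100,2,45,0],[0,0,-2,100,2,49,0],[0,0,-2,100,2,49,0],[0,0,-2,100,2,49,0],[0,0,-2,100,2,49,0]]])

```text
time_s: 12.25
tcp_pos: [513.0, 217.2, 191.2]
orientation: [0.582, 0.813, -0.0, -0.002]
contact_force: [0.4, 0.8, -1.5]
grip_width: 0.264
```

Run:
```python
from fit import *
print(st()); goal(512,218.5,160,108.5)
p=capture("wrist"); t=np.array(monitor.get_obs()["tcp_pos"])
d,s=fit(p,t[:2],t[2]-5.7,32,(20,190),6,1); print("disc",d,s,"minus tcp",d-t[:2])
for n in("lid_a","cell_seat"):
    for r in tip_of(n,p)[:1]: print(n,np.round(r["at"],1),round(r["conf"],2))
for c in("top","scene"):
    q=capture(c); print(c,[(np.round(r["at"],1),r["conf"]) for r in tip_of("lid_a",q)[:3]], [(np.round(r["at"],1),r["conf"]) for r in tip_of("cell",q)[:1]])
```

```text
{'time_s': 12.25, 'tcp_pos': [512.955, 217.229, 191.177], 'orientation': [0.582, 0.813, -0.0, -0.002], 'contact_force': [0.434, 0.756, -1.504], 'grip_width': 0.264, 'joint_positions': [0.186, 0.182, 1.69, 0.003, 1.273, -0.143]}
goal [-0.2, -0.2, 0.3] [1.4, -0.4, 31.2]
disc [512.2 218.5] 61.8 minus tcp [-0.77498443  1.10034672]
lid_a [510.8 219.7 168.1] 0.86
top [(array([ 475.9, -289.6,    5. ]), 0.7), (array([510.2, 221.2, 164.2]), 0.57)] [(array([510. , 217.7,  34.4]), 0.63)]
scene [(array([ 475.6, -287. ,    2.1]), 0.76), (array([511.6, 216.8, 167.1]), 0.7), (array([513.2, 222.1, 117.9]), 0.3)] [(array([512.1, 225.3,  37.1]), 0.73)]
```

Request:
step_arm(increments=[[[0,0,0,1.2,-0.5,10,0],[0,0,0,1.2,-0.5,20,0],[0,0,0,1.2,-0.5,28,0],[0,0,0,1.2,-0.5,33,0],[0,0,0,1.2,-0.5,36,0],[0,0,0,1.2,-0.5,36,0]]])

```text
time_s: 13.2
tcp_pos: [510.5, 218.8, 153.3]
orientation: [0.582, 0.813, -0.001, -0.003]
contact_force: [-0.3, -0.1, -1.2]
grip_width: 0.262
```

```bash
python3 -c "
from h import *
print(st()); goal(511.9,218.5,150,108.5)"
```

```text
{'time_s': 13.2, 'tcp_pos': [510.495, 218.768, 153.266], 'orientation': [0.582, 0.813, -0.001, -0.003], 'contact_force': [-0.281, -0.109, -1.218], 'grip_width': 0.262, 'joint_positions': [0.19, 0.224, 1.723, 0.003, 1.201, -0.141]}
goal [-0.3, -0.2, 0.4] [-0.7, 1.3, 3.3]
```

Request:
step_arm(increments=[[[0,0,0,0,1,2,0],[0,0,0,0,1,4,0],[0,0,0,0,1,5,0],[0,0,0,0,1,5,0]]])

```text
time_s: 13.53
tcp_pos: [512.6, 219.3, 149.9]
orientation: [0.582, 0.813, -0.0, -0.002]
contact_force: [-1.5, -0.2, 5.1]
grip_width: 0.262
```

Request:
step_arm(increments=[[[0,0,0,0,0,1.5,0],[0,0,0,0,0,3,0],[0,0,0,0,0,3,0]]])

```text
time_s: 13.78
tcp_pos: [513.7, 219.6, 148.7]
orientation: [0.582, 0.813, 0.001, -0.001]
contact_force: [-2.4, -0.5, 6.8]
grip_width: 0.262
```

Request:
step_arm(increments=[[[0,0,0,0,0,1.5,0],[0,0,0,0,0,3,0],[0,0,0,0,0,3,0]]])

```text
time_s: 14.03
tcp_pos: [514.7, 219.8, 147.7]
orientation: [0.582, 0.813, 0.002, -0.0]
contact_force: [-3.1, -0.8, 8.4]
grip_width: 0.26
```

Contact with the clips came where expected. The arm yields in +x under load, so I'll bring x back while pressing on.

Request:
step_arm(increments=[[[0,0,0,0,-3,1,0],[0,0,0,0,-3,2.5,0],[0,0,0,0,-3,4,0],[0,0,0,0,-3,4,0]]])

```text
time_s: 14.37
tcp_pos: [514.0, 219.3, 146.4]
orientation: [0.582, 0.814, 0.004, 0.002]
contact_force: [-0.5, 1.0, 10.4]
grip_width: 0.262
```

```bash
python3 -c "
from h import *
print(st()); goal(511.9,218.5,140,108.5); print(np.round(monitor.get_obs()['ft_torque'],2))
for c in('wrist','scene'):
    q=capture(c); print(c,[(np.round(r['at'],1),r['conf']) for r in tip_of('lid_a',q)[:2]])
print(st()['tcp_pos'],st()['contact_force'])"
```

```text
{'time_s': 14.367, 'tcp_pos': [513.993, 219.349, 146.397], 'orientation': [0.582, 0.814, 0.004, 0.002], 'contact_force': [-0.467, 0.981, 10.401], 'grip_width': 0.262, 'joint_positions': [0.189, 0.231, 1.73, 0.003, 1.174, -0.141]}
goal [0.4, -0.1, 0.4] [-0.1, -2.3, 6.4]
[ 0.03  0.05 -0.02]
wrist [(array([512.9, 220.9, 123.5]), 0.97)]
scene [(array([ 475.7, -285.4,    3.9]), 0.95), (array([512.7, 220.4, 120.9]), 0.53)]
[514.017, 219.355, 146.424] [-0.653, -0.429, 10.989]
```

Request:
step_arm(increments=[[[0.5,0,0,0,-3,2,0],[0.5,0,0,0,-3,4,0],[0.5,0,0,0,-3,6,0],[0.5,0,0,0,-3,6,0]]])

```text
time_s: 14.9
tcp_pos: [512.5, 218.8, 141.4]
orientation: [0.582, 0.813, 0.001, 0.0]
contact_force: [2.3, 1.6, 3.7]
grip_width: 0.262
```

```bash
python3 -c "
from h import *
print(st()); goal(511.9,218.5,134,108.5)"
```

```text
{'time_s': 14.9, 'tcp_pos': [512.478, 218.78, 141.423], 'orientation': [0.582, 0.813, 0.001, 0.0], 'contact_force': [2.349, 1.597, 3.692], 'grip_width': 0.262, 'joint_positions': [0.19, 0.238, 1.733, 0.002, 1.169, -0.141]}
goal [0.1, -0.1, 0.4] [-0.1, -0.7, 7.4]
```

The resistance fell from 11 N to 3.7 N about 8 mm above home, so the disc is passing the noses. I'll carry on down to the rim.

Request:
step_arm(increments=[[[0,0,0,0,-0.5,2,0],[0,0,0,0,-0.5,4,0],[0,0,0,0,-0.5,6,0],[0,0,0,0,-0.5,7,0],[0,0,0,0,-0.5,7,0]]])

```text
time_s: 15.32
tcp_pos: [511.6, 218.5, 135.3]
orientation: [0.581, 0.814, 0.001, -0.0]
contact_force: [-4.9, -1.5, 13.4]
grip_width: 0.261
```

```bash
python3 -c "
from h import *
print(st()); goal(511.9,218.5,134,108.5)"
```

```text
{'time_s': 15.317, 'tcp_pos': [511.591, 218.476, 135.284], 'orientation': [0.581, 0.814, 0.001, -0.0], 'contact_force': [-4.935, -1.477, 13.428], 'grip_width': 0.261, 'joint_positions': [0.189, 0.245, 1.738, 0.001, 1.158, -0.141]}
goal [0.1, -0.1, 0.4] [-0.1, 0.3, 1.3]
```

Request:
step_arm(increments=[[[0,0,0,0,0,1,0],[0,0,0,0,0,2,0],[0,0,0,0,0,2,0]]])

```text
time_s: 15.57
tcp_pos: [511.6, 218.5, 135.2]
orientation: [0.581, 0.814, 0.001, -0.0]
contact_force: [-7.3, -1.9, 19.6]
grip_width: 0.259
```

Run:
```python
from fit import *
print(st()); goal(511.9,218.5,134,108.5)
p=capture("wrist"); t=np.array(monitor.get_obs()["tcp_pos"])
for z in (128,130): print("disc",z,fit(p,(511.5,219),z,32,(20,190),6,1))
print([(np.round(r["at"],1),r["conf"]) for r in tip_of("lid_a",p)[:1]])
save(p,"w8.png",(190,150,390,380),2.5)
q=capture("scene"); save(q,"s8.png",(340,140,420,230),6.4)
print([(np.round(r["at"],1),r["conf"]) for r in tip_of("lid_a",q)[:2]])
print([(np.round(r["at"],1),r["conf"]) for r in tip_of("lid_chipped",q)[:3]])
a=cv2.imread("pics/w8.png");b=cv2.imread("pics/s8.png"); cv2.imwrite("pics/f8.png",cv2.resize(np.hstack([cv2.resize(a,(500,575)),cv2.resize(b,(511,575))]),(800,455)))
print(st()["contact_force"])
```

```text
{'time_s': 15.567, 'tcp_pos': [511.608, 218.473, 135.245], 'orientation': [0.581, 0.814, 0.001, -0.0], 'contact_force': [-7.326, -1.897, 19.569], 'grip_width': 0.259, 'joint_positions': [0.19, 0.245, 1.738, 0.001, 1.158, -0.141]}
goal [0.1, -0.0, 0.4] [-0.1, 0.3, 1.2]
disc 128 (array([511.1, 219.2]), np.float64(54.0))
disc 130 (array([510.8, 219.7]), np.float64(53.3))
[(array([511. , 221.1, 117.6]), 0.98)]
[(array([511.8, 216.4, 109.3]), 0.84), (array([ 476.7, -285.6,    1.6]), 0.78)]
[(array([ 665. , -173.2,    7.2]), 0.9), (array([ 3.498e+02, -2.187e+02, -2.000e-01]), 0.86), (array([340.2, -87.7,   1.2]), 0.8)]
[-7.835, -2.434, 20.058]
```

View pics/f8.png

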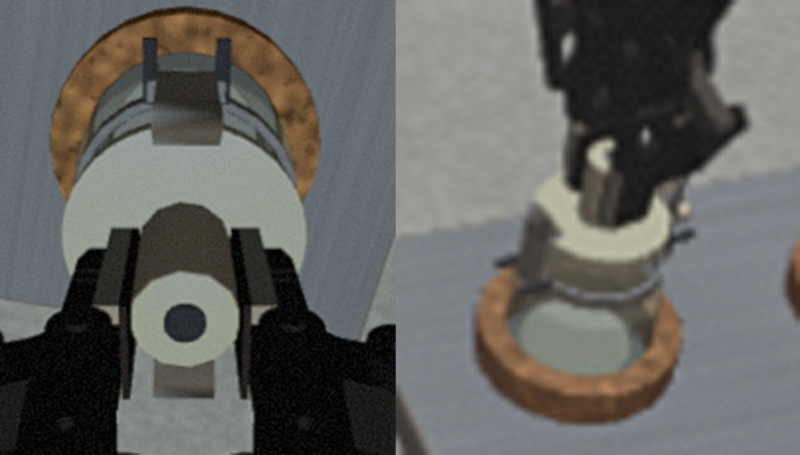

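The clip slope now overlaps the disc edge at (187,140) in the left crop. The head sits flat on the rim in the scene crop at (600,225). Going from 13 to 20 N gave no motion, so it is hard on the rim. I'll ease to about 10 to 12 N and trim off the sideways load.

Request:
step_arm(increments=[[[0,0,0,0,-0.5,1.2,0],[0,0,0,0,-0.5,1.2,0],[0,0,0,0,-0.5,1.2,0],[0,0,0,0,-0.5,1.2,0],[0,0,0,0,-0.5,1.2,0]]])

```text
time_s: 16.23
tcp_pos: [511.5, 218.4, 135.3]
orientation: [0.581, 0.814, 0.001, 0.0]
contact_force: [-3.1, -0.2, 12.3]
grip_width: 0.26
```

Request:
step_arm(increments=[[[0,0,0,0,-0.5,1.2,0],[0,0,0,0,-0.5,1.2,0],[0,0,0,0,-0.5,1.2,0],[0,0,0,0,-0.5,1.2,0]]])

```text
time_s: 16.57
tcp_pos: [511.5, 218.4, 135.2]
orientation: [0.581, 0.814, 0.002, 0.001]
contact_force: [-2.7, -0.5, 11.3]
grip_width: 0.266
```

Run:
```python
from h import *
for c in("scene","top"):
    q=capture(c)
    for n in("lid_a","lid_chipped","collar","vial"): print(c,n,[np.round(r["at"]).tolist()+[round(r["conf"],2)] for r in tip_of(n,q)[:3]])
s=st(); print(s["time_s"],s["tcp_pos"],s["contact_force"],s["grip_width"]); 
if 7<s["contact_force"][2]<18: print(job.close_job()); print(st()["contact_force"])
```

```text
scene lid_a [[478.0, -284.0, 0.0, 0.94], [517.0, -142.0, 6.0, 0.73], [511.0, 219.0, 110.0, 0.61]]
scene lid_chipped [[349.0, -213.0, -0.0, 0.91], [342.0, -90.0, -3.0, 0.82], [661.0, -179.0, 4.0, 0.69]]
scene collar [[514.0, -139.0, 4.0, 0.4], [511.0, 219.0, 108.0, 0.24], [704.0, 148.0, 2.0, 0.22]]
scene vial [[692.0, -85.0, 1.0, 0.6]]
top lid_a [[476.0, -286.0, 7.0, 0.58], [510.0, 223.0, 106.0, 0.56]]
top lid_chipped [[350.0, -218.0, -0.0, 0.86], [663.0, -181.0, 3.0, 0.78], [341.0, -88.0, -1.0, 0.74]]
top collar [[517.0, -141.0, 5.0, 0.52]]
top vial [[696.0, -80.0, 2.0, 0.42]]
17.067 [511.517, 218.425, 135.256] [-1.969, -0.585, 12.061] 0.26
the job is handed in; nothing more can be done
None
the job is handed in; nothing more can be done
```

The job is done and handed in at about 17 s of the 58 s allowed; no verdict was reported.

- **Chipped head:** the middle one in the tray was the broken one. I laid it in the discard dish and released it. It stands at about (662,-180,4), close to the dish's centre.
- **Sound head on the cell:** I took the head from the tray's +y end and pressed it on. The resistance reached at least 11 N, fell to 3.7 N about 8 mm above home, and then stopped hard on the rim. It was still gripped and pressed with about 12 N, with about 2 N sideways, when I handed in.
- **Last checks:** the networks put the seated head's origin at about (511,219..223,106..110), against an expected height of 108. The fitted disc centre was about 0.3 mm from the fitted rim centre. The last crop showed a clip nose over the disc.
- **Other objects:** the other sound head, the collar and the vial were reported at their starting places, within the networks' error. I didn't re-measure the other bystanders at the end, but the arm kept clear of them.
- **Disagreements:** the TCP stopped about 1.5 mm higher than I had calculated, within the calibration error. The wrist-camera network put the seated head about 9 mm higher than the other two cameras did. I discounted that reading because of the hard stop and the other two cameras. I could not read the clip joints directly.

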